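# Roll two spool-holder rollers onto their layout lines

### The arm

A 7-joint arm with a two-finger parallel gripper is mounted at the origin on the work surface. World frame = base frame: x ahead of the robot, y to its left, z up, the work surface at z = 0. Lengths are in mm, angles in rad, forces in N, time in s.
With the tool pointing down it reaches from about 425 to 925 mm from the base axis. Payload 6.8 kg.
Tool frame: the origin (TCP) lies at the centre of the arm's flange, where the gripper is bolted on; the fingertips stand 182 mm ahead of it and the grasp point (between the pads) lies 163 mm ahead of it; z points along the fingers, y is the line along which they close (so a half turn about z gives the same grasp; the last joint's range is limited). The gripper opens to 88 mm and grips with 3 to 60 N. Pads are 20 mm wide; open, the fingers measure 115 mm over their backs; the gripper's body (75 mm by 178 mm) begins 61 mm behind the grasp point.
Start: joints at [-1.281, 0.477, 0.022, 1.555, -0.011, 1.109, -0.083], TCP at [261.488, 622.307, 404.664] pointing down, gripper open.
Joint ranges: [-2.96, 2.96], [-0.34, 2.1], [-1.41, 1.46], [0.24, 2.44], [-1.37, 4.51], [0.17, 1.92], [-2.96, 2.96]. Speed limits (rad/s): [2.39, 2.39, 3.14, 3.14, 3.14, 3.14, 3.14].

### API

Orientations are given as a unit quaternion [x, y, z, w].
In Python, from cell import * gives the robot as it stands.
- The arm moves only by the tool apply_moves, never from a script. Its argument "steps" is a list of rows, each a list of 6 numbers: the shift along the world's x, y, z in units of 0.5 m (1.0 is 0.5 m), then the turn, a rotation vector about the world's x, y, z in units of 60 degrees (1.0 is 60 degrees). In form: [[dx, dy, dz, rx, ry, rz], ...]. A call has 1 to 10 rows; each row is the pose to reach, as a shift and turn from the pose commanded when the call began; what a row does not reach only later rows make up. A row lasts 1/12 s, in which the tool goes at most 41.7 mm and 7.16 degrees, less where a joint would pass 70% of its speed; a pose out of reach is approached as far as the arm can. A call with a number of a shift or a turn outside -1 to 1 is refused whole. A call with a gripper value outside its range is refused whole. "gripper" is the gripper command: -1 is shut, 1 is fully open, values between are in proportion, set as the call begins (left out, the last holds). The fingers move at their own pace and stop on an object; "grip_force" is the grip in N (left out, the last holds). Time passes only in rows, so rows that repeat a pose let the fingers close. It gives the time, the measured TCP pose, the force, the opening and the grip force at its end, in the units of the state.
- read_state(): the state, without advancing time (a new reading comes with each control period).
- snapshot(name): name is "side" or "top" or "wrist"; returns a dict with "frame" (400x640x3 uint8, red, green, blue), "fx", "fy", "cx", "cy" (pixels), "rvec" (rotation vector, rad) and "tvec" (3), from world to camera coordinates, as OpenCV has them. Camera axes: x right, y down, z forward; pixel columns grow to the right and rows downward; lengths in mm; the calibration is good to about 2 mm. The wrist camera is an equidistant fisheye: a pixel r from the principal point sees the ray r / f radians off the axis. A picture is of the moment at which its call begins. There is no depth.
- close_job(): hands the job in; it is judged then, once.
Trained networks look in the newest picture that a camera, given by its name, has taken for a name from the list of things; names that differ only in an ending like _2 or _b are one class to them, and where a whole thing is asked for, a point or a joint stands for the part that bears it (a point fixed in the world has none). Each returns a list of dicts, best first, with "p" (0 to 1); they miss things now and then, are a little off and sometimes report something else, mostly with a low value. They report only what shows in the picture. A call takes as long as a camera call.
- recognise(label, camera): "point" ([column, row] in pixels, amid what is visible of it).
The state is a dict: "time": time; "qpos": joint angles; "qvel": joint speeds; "joint_efforts": joint torques, N m; "ee_pos": TCP position; "tcp_rot": TCP orientation; "wrist_force": force on the tool from outside, world axes, zero at the start; "torque": the same for the moment, N m; "grip_width": finger opening in mm; "grasp_force": force on a finger pad.
Only numpy, scipy, OpenCV 4.12 (cv2) and the standard library are available. Lean on these libraries where they do the work, as an engineer would, in place of code of your own. Each camera call takes 0.05 s, during which the arm holds its last target. There are 200 camera calls.

### The job

Set out the two loose spool-holder rollers on the black mat for assembly: pushing with the fingertips, roll the orange roller inwards across the mat until it lies still, centred along the yellow line nearest to it, and then do the same with the grey metal roller and its own nearest yellow line. Do not pick up or lift either roller, and leave the bearings, brackets and all the other things on the bench where they are.

Things in the scene. Friction and masses are not known exactly. Their poses are not given: they have to be found in the camera images.
- mat: Black mat, fixed, 180 x 320 x 3 mm. Origin: centre of its underside. x runs along the short side, parallel to the two yellow lines (at y = +50 and -50 mm); y is the way the rollers roll. One roller starts outside each line, its axis 45 to 75 mm farther out and parallel to it within 0.04 rad; which is on which side varies. Turned by up to 0.35 rad.
- line_left (a point): Middle of the yellow line on the +y half of the mat, on the mat's top (3 mm above the bench). The line runs along x of this frame, is 172 mm long, 6 mm wide and painted (no height), so its ends show beyond a roller that lies on it. Axes parallel to the mat's.
- line_right (a point): The same for the line on the -y half of the mat.
- orange_roller: Orange plastic roller, a solid cylinder 36 mm in diameter, 140 mm long, with black end discs, about 90 g, loose on the mat. Origin: middle of its axis, 21 mm above the bench (top at 39 mm). x is the cylinder's axis; y and z turn as it rolls. Some rolling resistance: pushed at a few cm/s it stops within about 4 mm of where the push ends; it keeps its heading.
- grey_roller: Bare aluminium-grey roller with black end discs, of the same size, about 140 g; origin, axes and behaviour as for the orange roller.
- bearing_1: Small loose steel ball-bearing ring, 22 mm across, 7 mm high, lying flat on the mat between the two yellow lines, near the mat's middle line (within 5 mm). Origin: centre of its underside. Leave alone.
- bearing_2: Small loose steel ball-bearing ring, 22 mm across, 7 mm high, lying flat on the mat between the two yellow lines, near the mat's middle line (within 5 mm). Origin: centre of its underside. Leave alone.
- bracket_1: Loose orange printed bracket: base 34 x 50 x 6 mm with an upright plate 8 mm thick, 36 mm high in all, on the bench just beyond the mat's +x edge (its nearest edge about 108 mm or more from the mat's middle). Origin: centre of its underside. Leave alone.
- bracket_2: Loose orange printed bracket: base 34 x 50 x 6 mm with an upright plate 8 mm thick, 36 mm high in all, on the bench just beyond the mat's +x edge (its nearest edge about 108 mm or more from the mat's middle). Origin: centre of its underside. Leave alone.
- glue_stick: White glue stick with a blue cap and yellow band, 27 mm across, 98 mm tall, standing to the left of the mat. Origin: centre of its underside. Leave alone.
- caliper: Steel digital caliper with a black slide, 220 mm long, 12 mm thick, lying to the right of the mat. Origin: under the middle of its beam. Leave alone.
- screwdriver: Screwdriver lying far to the left of the mat, some 200 mm long. Origin: its underside. Leave alone.

How it is judged:
By the outcome, as a careful person would: the job done as asked, in the order asked, and still so for the second after the job is handed in, with the robot touching nothing.
It also fails if it takes over 45 s, if anything falls off the work surface, if the arm or the gripper's body presses on something with over 40 N, if the wrist force passes 120 N, or if a joint passes its speed limit or range.

## Working session

There is one attempt and no reset: what is moved stays moved. The work goes in short steps, Python scripts to look and compute and a tool call to move; the robot and the scene stay as the last step left them, time stands still between calls to the robot, and variables do not carry over. Pictures are saved under pics/ and viewed, at most 10 in all, crops included, and the job is handed in when it is done.

Besides the shell and the picture viewer there is one more tool, called after "Emit:" by a JSON object that holds its "fn" and its "kwargs". apply_moves: Moves the arm, as the interface text tells. Shifts and turns lie within -1 to 1; 1 stands for 0.5 m of shift or 60 degrees of turn. Its arguments: {"type":"object","properties":{"steps":{"type":"array","items":{"type":"array","items":{"type":"number","minimum":-1,"maximum":1}}},"gripper":{"type":"number"},"grip_force":{"type":"number"}},"required":["steps"]}

```bash
mkdir -p pics
cat > h.py <<'E'
from cell import *
import numpy as np, cv2
def ray(s,p):
    R=cv2.Rodrigues(np.array(s["rvec"],float))[0]; t=np.array(s["tvec"],float)
    d=np.array([(p[0]-s["cx"])/s["fx"],(p[1]-s["cy"])/s["fy"],1.]); return -R.T@t, R.T@d
def onz(s,p,z):
    c,d=ray(s,p); return c+d*(z-c[2])/d[2]
def proj(s,X):
    return cv2.projectPoints(np.array(X,float).reshape(-1,1,3),np.array(s["rvec"],float),np.array(s["tvec"],float),np.array([[s["fx"],0,s["cx"]],[0,s["fy"],s["cy"]],[0,0,1.]]),None)[0].reshape(-1,2)
def save(s,n): cv2.imwrite("pics/"+n,cv2.cvtColor(s["frame"],cv2.COLOR_RGB2BGR))
E
python3 - <<'E'
from h import *
st=read_state(); print(st["time"],st["ee_pos"],st["tcp_rot"])
for c in("top","side"):
    s=snapshot(c); save(s,c+"1.png"); print(c,s["fx"],ray(s,[s["cx"],s["cy"]]))
    for n in("orange_roller","grey_roller","bearing_1","mat","line_left","bracket_1","glue_stick","caliper"):
        print(n,[(np.round(r["point"],1).tolist(),round(r["p"],2),np.round(onz(s,r["point"],21 if "roller" in n else 3)[:2]).tolist()) for r in recognise(n,c)[:3]])
E
```

```text
0.0 [261.38629776 622.03993667 403.71440109] [ 1.97585339e-01  9.80285290e-01 -8.78110513e-04 -1.09694511e-04]
top 383.3383585092206 (array([ 359.38152046,   27.06846257, 1056.22119349]), array([ 0.20737274,  0.02242762, -0.97800488]))
orange_roller [([306.2, 208.3], 0.59, [567.0, 103.0])]
grey_roller [([388.7, 227.7], 0.56, [542.0, -128.0])]
bearing_1 [([182.7, 226.1], 0.36, [476.0, 437.0]), ([343.9, 214.7], 0.26, [566.0, -3.0])]
mat [([344.8, 214.4], 0.58, [567.0, -5.0]), ([146.2, 223.3], 0.26, [471.0, 539.0])]
line_left [([344.4, 220.1], 0.71, [551.0, -6.0])]
bracket_1 [([325.5, 168.2], 0.76, [694.0, 66.0]), ([380.4, 179.3], 0.72, [681.0, -94.0])]
glue_stick [([341.6, 219.4], 0.69, [552.0, 2.0]), ([185.6, 228.8], 0.58, [470.0, 428.0])]
caliper [([497.7, 260.4], 0.65, [494.0, -434.0]), ([146.1, 223.8], 0.58, [470.0, 539.0])]
side 365.9197401676707 (array([501.82111025, 898.94014856, 822.99638253]), array([ 0.07461493, -0.74367797, -0.66436112]))
orange_roller [([327.8, 213.6], 0.62, [560.0, 91.0])]
grey_roller [([338.8, 171.4], 0.81, [543.0, -126.0])]
bearing_1 []
mat [([331.2, 202.7], 0.78, [556.0, 21.0]), ([359.0, 128.9], 0.39, [482.0, -450.0])]
line_left []
bracket_1 [([340.6, 169.9], 0.72, [538.0, -158.0]), ([299.5, 175.8], 0.64, [681.0, -104.0]), ([284.0, 207.2], 0.54, [705.0, 62.0])]
glue_stick [([348.5, 300.4], 0.89, [478.0, 377.0])]
caliper [([357.0, 129.4], 0.8, [490.0, -445.0]), ([329.9, 199.0], 0.6, [562.0, 3.0])]
```

View pics/top1.png

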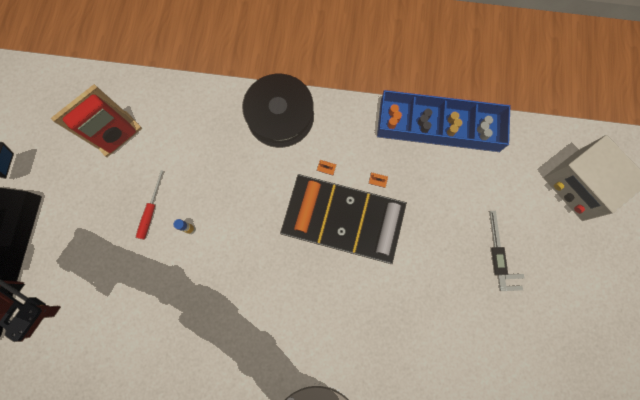

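View pics/side1.png

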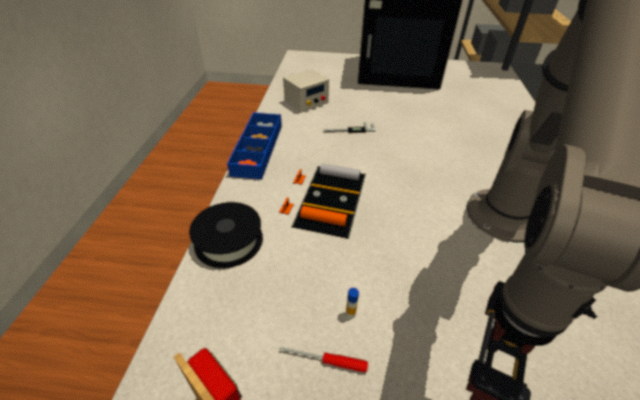

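The top view shows the mat at about (344,218), with the orange roller at (307,207) on the left (+y) and the grey roller at (389,229) on the right. The yellow lines are at x≈327 and x≈361, the two bearings at (350,200) and (341,231), and the brackets at (326,168) and (378,180). The side view agrees with this layout.

```bash
cat >> h.py <<'E'
def measure(s):
    f=s["frame"]; hsv=cv2.cvtColor(f,cv2.COLOR_RGB2HSV).astype(int); H,S,V=hsv[...,0],hsv[...,1],hsv[...,2]
    yy,xx=np.mgrid[:400,:640]; win=(xx>270)&(xx<420)&(yy>165)&(yy<275)
    out={}
    def fit(m,z,n):
        p=np.array([onz(s,(u,v),z)[:2] for v,u in np.argwhere(m)],np.float32)
        r=cv2.minAreaRect(p); d=cv2.fitLine(p,cv2.DIST_L2,0,.01,.01).ravel()
        a=np.arctan2(d[1],d[0]); a=(a+np.pi/2)%np.pi-np.pi/2
        out[n]=(np.round(p.mean(0),1).tolist(),round(float(a),4),np.round(r[0],1).tolist(),np.round(r[1],1).tolist(),len(p))
    def comps(m,minA):
        k,l,st,_=cv2.connectedComponentsWithStats(m.astype(np.uint8)); return [l==i for i in range(1,k) if st[i,4]>=minA]
    for i,c in enumerate(comps(win&(H>=17)&(H<=32)&(S>120)&(V>90),25)): fit(c,3,f"yellow{i}")
    for i,c in enumerate(comps(win&(H<15)&(S>140)&(V>80),150)): fit(c,30,f"orange{i}")
    for i,c in enumerate(comps(win&(S<60)&(V>90)&(V<230),150)): fit(c,30,f"grey{i}")
    return out
E
python3 - <<'E'
from h import *
for c in("top","side"):
    s=snapshot(c)
    for k,v in measure(s).items(): print(c,k,v)
    f=s["frame"]
    b=(255-cv2.inRange(f,(0,0,0),(75,75,75))); 
    if c=="top":
        yy,xx=np.mgrid[:400,:640]; m=((b==0)&(xx>275)&(xx<412)&(yy>170)&(yy<270))
        p=np.array([onz(s,(u,v),3)[:2] for v,u in np.argwhere(m)],np.float32); print(cv2.minAreaRect(p))
        im=cv2.resize(cv2.cvtColor(f,cv2.COLOR_RGB2BGR)[160:275,270:420],None,fx=5,fy=5,interpolation=cv2.INTER_CUBIC); cv2.imwrite("pics/crop.png",im)
s=snapshot("wrist"); print(s["fx"],s["cx"],s["cy"],ray(s,[s["cx"],s["cy"]]))
E
```

```text
top yellow0 ([563.7999877929688, 47.099998474121094], -0.1366, [564.5, 47.1], [9.4, 169.3], 202)
top yellow1 ([549.7000122070312, -52.0], -0.1372, [550.1, -51.9], [9.4, 170.5], 202)
top orange0 ([671.7000122070312, -83.5999984741211], 1.4457, [671.7, -83.9], [45.9, 31.0], 175)
top orange1 ([572.0999755859375, 100.5999984741211], -0.1478, [573.1, 100.4], [36.4, 145.2], 686)
top grey0 ([540.2999877929688, -8.399999618530273], -1.3059, [550.9, -8.0], [298.3, 414.6], 8956)
top grey1 ([539.9000244140625, -125.5999984741211], -0.1464, [541.5, -125.9], [34.7, 143.7], 675)
((582.2901611328125, -5.8178863525390625), (315.3919982910156, 221.14474487304688), 82.25404357910156)
side yellow0 ([549.2000122070312, -53.599998474121094], -0.1357, [550.9, -53.9], [12.9, 170.8], 124)
side yellow1 ([563.7000122070312, 45.900001525878906], -0.1351, [564.9, 46.0], [13.3, 172.3], 148)
side orange0 ([573.5, 106.69999694824219], -0.1601, [575.3, 106.4], [52.2, 147.2], 572)
side grey0 ([486.6000061035156, 125.4000015258789], 0.8876, [489.4, 82.9], [529.9, 467.4], 12623)
309.70691628693146 316.5821034186313 198.02253947840254 (array([197.2186805 , 649.68468829, 383.92441046]), array([ 0.22998602, -0.09747989, -0.96829959]))
```

View pics/crop.png

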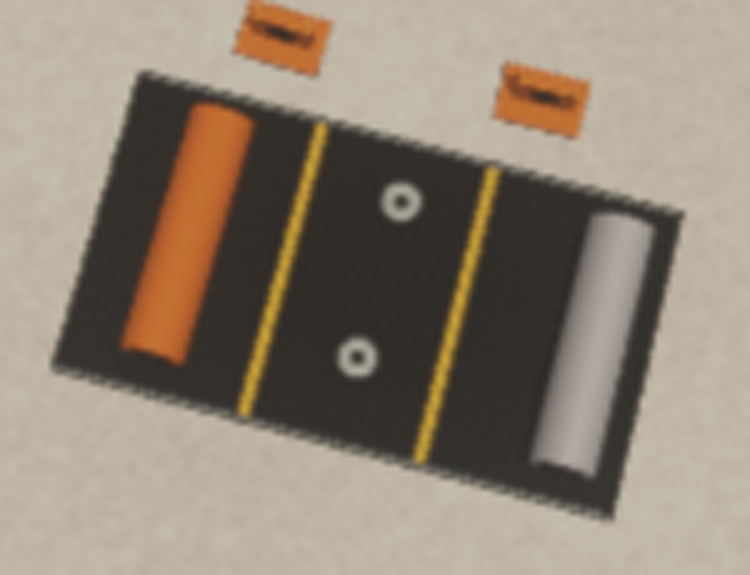

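Emit:
{"fn": "apply_moves", "kwargs": {"steps": [[0.633,-0.942,-0.2,0,0,-1],[0.633,-0.942,-0.2,0,0,-1],[0.633,-0.942,-0.2,0,0,-1],[0.633,-0.942,-0.2,0,0,-1],[0.633,-0.942,-0.2,0,0,-1],[0.633,-0.942,-0.2,0,0,-1],[0.633,-0.942,-0.2,0,0,-1],[0.633,-0.942,-0.2,0,0,-1],[0.633,-0.942,-0.2,0,0,-1],[0.633,-0.942,-0.2,0,0,-1]], "gripper": 1}}

```text
time: 1.88
ee_pos: [491.1, 280.1, 332.4]
tcp_rot: [0.662, 0.749, 0.0, 0.0]
wrist_force: [-0.0, 0.1, -0.2]
grip_width: 87.8
grasp_force: 0.0
```

Emit:
{"fn": "apply_moves", "kwargs": {"steps": [[0.174,-0.258,-0.15,0,0,-0.24],[0.174,-0.258,-0.15,0,0,-0.24],[0.174,-0.258,-0.15,0,0,-0.24],[0.174,-0.258,-0.15,0,0,-0.24],[0.174,-0.258,-0.15,0,0,-0.24],[0.174,-0.258,-0.15,0,0,-0.24],[0.174,-0.258,-0.15,0,0,-0.24]]}}

```text
time: 2.47
ee_pos: [577.3, 153.0, 257.3]
tcp_rot: [0.75, 0.661, -0.0, -0.0]
wrist_force: [0.1, 0.5, -0.2]
grip_width: 87.7
grasp_force: 0.0
```

```bash
cat >> h.py <<'E'
e=np.array([np.cos(-.137),np.sin(-.137)]); n=np.array([-e[1],e[0]]); C=np.array([557,-2.6])
def tcp():
    st=read_state(); q=st["tcp_rot"]; a=(2*np.arctan2(q[1],q[0])-np.pi/2); a=(a+np.pi/2)%np.pi-np.pi/2
    p=np.array(st["ee_pos"]); d=p[:2]-C
    print("t %.2f"%st["time"],"pos",p.round(1),"q",np.round(q,4),"yaw %.4f"%a,"mat u,v %.1f %.1f"%(d@e,d@n),"F",np.round(st["wrist_force"],1))
E
python3 - <<'E'
from h import *
tcp(); s=snapshot("wrist"); save(s,"w1.png")
E
```

```text
t 2.47 pos [577.3 153.  257.3] q [ 7.503e-01  6.611e-01 -1.000e-04 -3.000e-04] yaw -0.1261 mat u,v -1.1 156.9 F [ 0.1  0.5 -0.2]
```

View pics/w1.png

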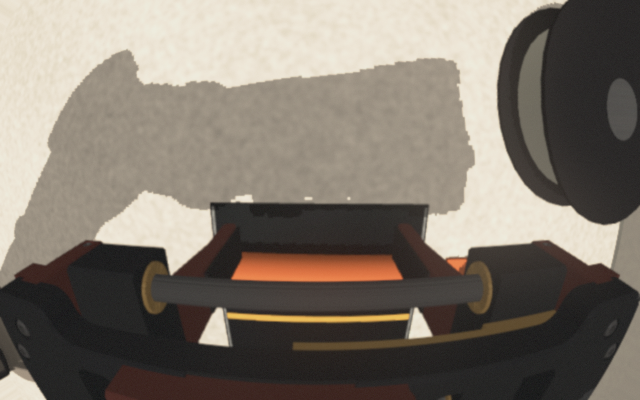

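Emit:
{"fn": "apply_moves", "kwargs": {"steps": [[0,0,-0.04,0,0,-0.008],[0,0,-0.08,0,0,-0.008],[0,0,-0.12,0,0,-0.008],[0,0,-0.122,0,0,-0.008],[0,0,-0.122,0,0,-0.008]]}}

```text
time: 2.93
ee_pos: [576.5, 154.6, 196.3]
tcp_rot: [0.752, 0.659, -0.0, -0.001]
wrist_force: [1.0, -0.2, -0.8]
grip_width: 88.0
grasp_force: 0.0
```

Run:
```python
from h import *
tcp()
for c in("side","top"):
    s=snapshot(c); 
    for k,v in measure(s).items(): print(c,k,v)
    im=cv2.cvtColor(s["frame"],cv2.COLOR_RGB2BGR)
    if c=="side": cv2.imwrite("pics/s2.png",cv2.resize(im[130:280,240:420],None,fx=4,fy=4,interpolation=cv2.INTER_CUBIC))
```

```text
t 2.93 pos [576.5 154.6 196.3] q [ 7.519e-01  6.593e-01 -4.000e-04 -7.000e-04] yaw -0.1311 mat u,v -2.1 158.4 F [ 1.  -0.2 -0.8]
side yellow0 ([503.0, -47.0], -0.1318, [504.2, -47.4], [13.3, 76.4], 58)
side orange0 ([581.7999877929688, 104.9000015258789], -0.2951, [583.5, 104.2], [53.9, 99.3], 357)
side grey0 ([479.8999938964844, 129.3000030517578], 0.8515, [489.4, 82.9], [529.9, 467.4], 11828)
top yellow0 ([563.5, 46.900001525878906], -0.1362, [564.4, 46.8], [10.2, 169.3], 218)
top yellow1 ([550.7000122070312, -52.29999923706055], -0.1363, [550.0, -52.5], [10.2, 170.5], 219)
top orange0 ([671.0999755859375, -83.5999984741211], 1.4024, [671.4, -83.8], [45.7, 30.3], 164)
top orange1 ([572.2000122070312, 100.69999694824219], -0.1458, [573.4, 100.5], [37.6, 145.7], 709)
top grey0 ([618.0, 182.89999389648438], -0.0918, [588.9, 164.3], [180.8, 77.6], 830)
top grey1 ([530.7999877929688, -46.0], -0.8802, [551.6, -11.6], [298.4, 406.8], 7469)
top grey2 ([539.5, -125.69999694824219], -0.1446, [541.1, -126.1], [36.4, 146.9], 719)
```

View pics/s2.png

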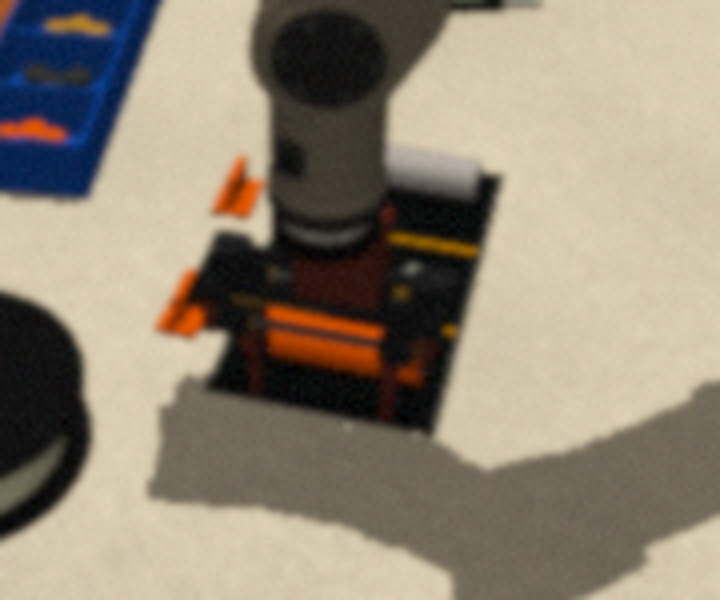

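Emit:
{"fn": "apply_moves", "kwargs": {"steps": [[-0.0022,-0.0158,0,0,0,-0.006],[-0.0044,-0.0317,0,0,0,-0.006],[-0.006,-0.0436,0,0,0,-0.006],[-0.0068,-0.0495,0,0,0,-0.006],[-0.0077,-0.0555,0,0,0,-0.006],[-0.0085,-0.0614,0,0,0,-0.006],[-0.0093,-0.0673,0,0,0,-0.006],[-0.0101,-0.0733,0,0,0,-0.006],[-0.0109,-0.0793,0,0,0,-0.006],[-0.0118,-0.0852,0,0,0,-0.006]]}}

```text
time: 3.87
ee_pos: [571.4, 110.0, 196.3]
tcp_rot: [0.755, 0.656, 0.0, -0.0]
wrist_force: [-0.0, 0.5, 0.2]
grip_width: 87.8
grasp_force: 0.0
```

```bash
cat >> h.py <<'E'
def roller(s,col):
    "fit roller centre u,v,yaw in the mat frame by matching the projected cylinder to the colour mask"
    f=s["frame"]; hsv=cv2.cvtColor(f,cv2.COLOR_RGB2HSV).astype(int); H,S,V=hsv[...,0],hsv[...,1],hsv[...,2]
    m=((H<15)&(S>140)&(V>80)) if col=="o" else ((S<60)&(V>90)&(V<230))
    yy,xx=np.mgrid[:400,:640]; sg=1 if col=="o" else -1
    poly=proj(s,[[*(C+a*e+b*n),20] for a,b in((-84,sg*28),(84,sg*28),(84,sg*152),(-84,sg*152))]).astype(np.int32)
    w=np.zeros((400,640),np.uint8); cv2.fillConvexPoly(w,poly,1)
    k,l,st,_=cv2.connectedComponentsWithStats((m&(w>0)).astype(np.uint8)); i=1+np.argmax(st[1:,4]); obs=np.argwhere(l==i)[:,::-1].astype(np.float32)
    def stat(p): 
        mu=p.mean(0); d=np.linalg.svd(p-mu,full_matrices=False)[2][0]; d*=np.sign(d[1]); return np.array([*mu,50*np.arctan2(d[0],d[1])])
    so=stat(obs)
    from scipy.optimize import least_squares
    def model(x):
        c=C+x[0]*e+x[1]*n; a=-.137+x[2]/50; A=np.array([np.cos(a),np.sin(a)]); B=np.array([-A[1],A[0]])
        P=[[*(c+g*A+18*np.cos(t)*B),21+18*np.sin(t)] for g in(-69,69) for t in np.linspace(0,2*np.pi,40)]
        h=cv2.convexHull(proj(s,P).astype(np.float32)*16); M=np.zeros((400*4,640*4),np.uint8)
        cv2.fillConvexPoly(M,(h/4+1.5).astype(np.int32),1); q=np.argwhere(M>0)[::7,::-1]/4-.375
        return stat(q)
    r=least_squares(lambda x:model(x)-so,[0,sg*80,0],diff_step=.02,x_scale=[10,10,1])
    print(col,"u %.1f v %.1f dyaw %.3f"%(r.x[0],r.x[1],r.x[2]/50),"cost %.3f"%r.cost,"n",len(obs))
E
python3 - <<'E'
from h import *
tcp(); s=snapshot("top"); roller(s,"o"); roller(s,"g"); save(s,"t3.png")
print({k:v for k,v in measure(s).items() if k[0]=="y"})
E
```

```text
t 3.87 pos [571.4 110.  196.3] q [ 0.7548  0.6559  0.     -0.    ] yaw -0.1400 mat u,v -1.1 113.5 F [-0.   0.5  0.2]
o u 0.0 v 79.1 dyaw 0.000 cost 0.543 n 482
g u 0.0 v -125.6 dyaw 0.000 cost 0.102 n 710
{'yellow0': ([563.0999755859375, 46.900001525878906], -0.1355, [564.4, 46.7], [10.0, 169.3], 217), 'yellow1': ([550.2999877929688, -52.29999923706055], -0.1358, [550.0, -52.4], [10.2, 170.5], 220)}
```

```bash
sed -i 's/r=least_squares.*/r=least_squares(lambda x:model(x-500)-so,np.array([0,sg*80,0])+500.,diff_step=.004); r.x-=500/' h.py
python3 - <<'E'
from h import *
tcp(); s=snapshot("top"); roller(s,"o"); roller(s,"g")
im=cv2.cvtColor(s["frame"],cv2.COLOR_RGB2BGR); cv2.imwrite("pics/t3c.png",cv2.resize(im[160:275,270:420],None,fx=5,fy=5,interpolation=cv2.INTER_CUBIC))
E
```

```text
t 3.92 pos [571.3 109.2 196.3] q [ 7.551e-01  6.556e-01 -2.000e-04  1.000e-04] yaw -0.1408 mat u,v -1.1 112.7 F [-0.8 -0.5 -0.8]
o u 3.1 v 76.7 dyaw -0.002 cost 0.003 n 499
g u 1.7 v -124.6 dyaw -0.034 cost 0.548 n 710
```

View pics/t3c.png

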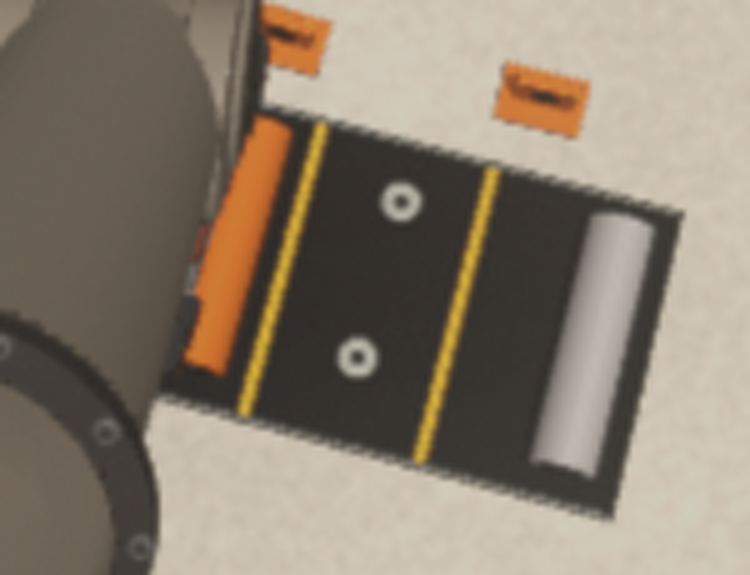

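Emit:
{"fn": "apply_moves", "kwargs": {"steps": [[-0.0008,-0.006,0,0,0,0.004],[-0.0016,-0.012,0,0,0,0.004],[-0.0025,-0.018,0,0,0,0.004],[-0.0033,-0.024,0,0,0,0.004],[-0.0041,-0.03,0,0,0,0.004],[-0.0047,-0.034,0,0,0,0.004],[-0.0052,-0.038,0,0,0,0.004],[-0.0057,-0.041,0,0,0,0.004],[-0.006,-0.0435,0,0,0,0.004],[-0.0062,-0.045,0,0,0,0.004]]}}

```text
time: 4.8
ee_pos: [568.3, 87.5, 196.3]
tcp_rot: [0.754, 0.657, -0.0, 0.0]
wrist_force: [0.3, -0.1, -0.1]
grip_width: 87.8
grasp_force: 0.0
```

Run:
```python
from h import *
tcp(); s=snapshot("top"); roller(s,"o")
```

```text
t 4.80 pos [568.3  87.5 196.3] q [ 0.7536  0.6574 -0.      0.    ] yaw -0.1361 mat u,v -1.1 90.8 F [ 0.3 -0.1 -0.1]
o u -1.7 v 53.0 dyaw -0.014 cost 0.032 n 366
```

Emit:
{"fn": "apply_moves", "kwargs": {"steps": [[0.01,0.07,0,0,0,0],[0.02,0.14,0,0,0,0],[0.025,0.18,0,0,0,0],[0.025,0.18,0,0,0,0]]}}

```text
time: 5.18
ee_pos: [580.8, 184.3, 196.2]
tcp_rot: [0.751, 0.66, 0.002, -0.001]
wrist_force: [-0.2, 0.5, -0.4]
grip_width: 87.7
grasp_force: 0.0
```

Run:
```python
from h import *
tcp(); s=snapshot("top"); roller(s,"o")
im=cv2.cvtColor(s["frame"],cv2.COLOR_RGB2BGR); cv2.imwrite("pics/t4c.png",cv2.resize(im[160:275,270:420],None,fx=5,fy=5,interpolation=cv2.INTER_CUBIC))
```

```text
t 5.18 pos [580.8 184.3 196.2] q [ 0.751   0.6603  0.0015 -0.0012] yaw -0.1283 mat u,v -1.9 188.4 F [-0.2  0.5 -0.4]
o u 2.0 v 60.9 dyaw 0.003 cost 0.017 n 696
```

View pics/t4c.png

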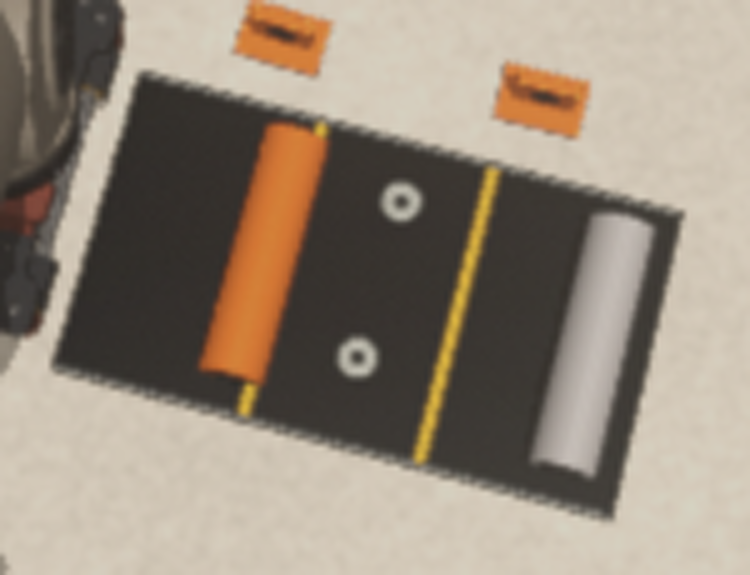

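Emit:
{"fn": "apply_moves", "kwargs": {"steps": [[-0.008,-0.05,0,0,0,0],[-0.015,-0.1,0,0,0,0],[-0.019,-0.14,0,0,0,0],[-0.02,-0.15,0,0,0,0],[-0.02,-0.15,0,0,0,0],[-0.02,-0.15,0,0,0,0],[-0.02,-0.15,0,0,0,0]]}}

```text
time: 5.82
ee_pos: [571.0, 104.0, 196.4]
tcp_rot: [0.753, 0.658, 0.0, -0.0]
wrist_force: [-0.2, 0.3, 0.6]
grip_width: 87.9
grasp_force: 0.0
```

Run:
```python
from h import *
tcp()
```

```text
t 5.82 pos [571.  104.  196.4] q [ 7.531e-01  6.580e-01  4.000e-04 -3.000e-04] yaw -0.1346 mat u,v -0.7 107.5 F [-0.2  0.3  0.6]
```

Emit:
{"fn": "apply_moves", "kwargs": {"steps": [[-0.0014,-0.01,0,0,0,0],[-0.0028,-0.02,0,0,0,0],[-0.0041,-0.03,0,0,0,0],[-0.0048,-0.035,0,0,0,0],[-0.0055,-0.0396,0,0,0,0],[-0.006,-0.0437,0,0,0,0],[-0.0066,-0.0475,0,0,0,0],[-0.007,-0.051,0,0,0,0],[-0.0074,-0.054,0,0,0,0],[-0.0075,-0.0546,0,0,0,0]]}}

```text
time: 6.65
ee_pos: [567.1, 75.0, 196.4]
tcp_rot: [0.754, 0.657, -0.0, 0.0]
wrist_force: [-0.0, -0.2, 0.4]
grip_width: 87.8
grasp_force: 0.0
```

Run:
```python
from h import *
tcp()
```

```text
t 6.65 pos [567.1  75.  196.4] q [ 0.7536  0.6573 -0.      0.    ] yaw -0.1363 mat u,v -0.6 78.3 F [-0.  -0.2  0.4]
```

Emit:
{"fn": "apply_moves", "kwargs": {"steps": [[0.01,0.07,0,0,0,0],[0.02,0.14,0,0,0,0],[0.025,0.18,0,0,0,0],[0.025,0.18,0.02,0,0,0]]}}

```text
time: 6.98
ee_pos: [578.8, 171.8, 204.9]
tcp_rot: [0.751, 0.66, 0.0, -0.002]
wrist_force: [0.9, 0.6, 0.4]
grip_width: 88.1
grasp_force: 0.0
```

Run:
```python
from h import *
tcp(); s=snapshot("top"); roller(s,"o"); roller(s,"g")
im=cv2.cvtColor(s["frame"],cv2.COLOR_RGB2BGR); cv2.imwrite("pics/t5c.png",cv2.resize(im[160:275,270:420],None,fx=5,fy=5,interpolation=cv2.INTER_CUBIC))
```

```text
t 6.98 pos [578.8 171.8 204.9] q [ 0.7509  0.6604  0.     -0.0017] yaw -0.1280 mat u,v -2.2 175.7 F [0.9 0.6 0.4]
o u 1.7 v 47.9 dyaw -0.001 cost 0.021 n 697
g u 1.1 v -126.3 dyaw -0.003 cost 0.023 n 719
```

View pics/t5c.png

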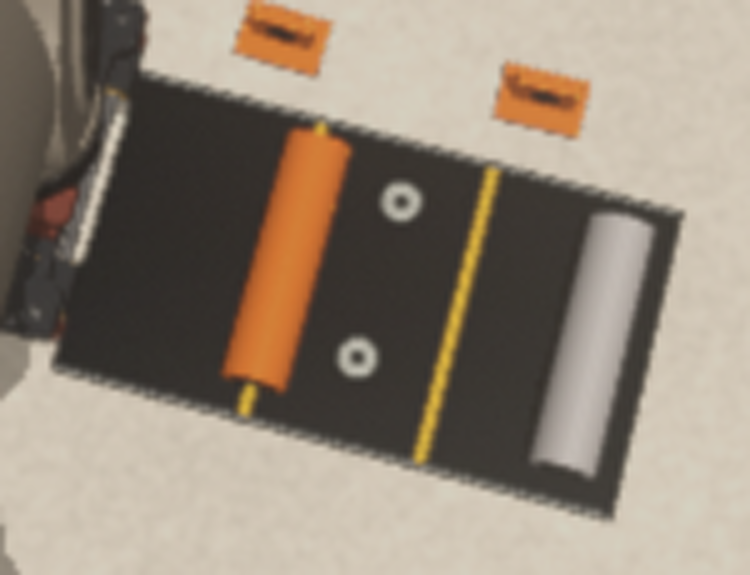

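Run:
```python
from h import *
tcp()
for c in("side","top","top"):
    s=snapshot(c); print(c)
    for k in "og":
        try: roller(s,k)
        except Exception as x: print(x)
    for k,v in measure(s).items():
        if k[0]=="y": d=np.array(v[0])-C; print(k,(d@e).round(1),(d@n).round(2),v[1],v[4])
```

```text
t 7.03 pos [579.8 168.7 207.5] q [ 7.519e-01  6.593e-01  9.000e-04 -4.000e-04] yaw -0.1310 mat u,v -0.9 172.8 F [ 0.5 -0.3  0.2]
side
o u 67.7 v 36.1 dyaw -1.609 cost 0.004 n 25
g u -28.8 v -132.5 dyaw 0.053 cost 0.011 n 245
yellow0 -44.8 -51.5 -0.136 61
top
o u 1.9 v 48.2 dyaw -0.004 cost 0.006 n 700
g u 1.1 v -126.3 dyaw -0.003 cost 0.023 n 719
yellow0 0.4 -50.11 -0.1366 219
top
o u 2.0 v 48.0 dyaw -0.000 cost 0.007 n 697
g u 0.9 v -125.8 dyaw -0.005 cost 0.006 n 719
yellow0 0.3 -50.12 -0.1352 221
```

Emit:
{"fn": "apply_moves", "kwargs": {"steps": [[0,0,0.08,0,0,0],[0,0,0.16,0,0,0],[-0.095,-0.698,0.17,0,0,0],[-0.095,-0.698,0.17,0,0,0],[-0.095,-0.698,0.17,0,0,0],[-0.095,-0.698,0.17,0,0,0],[-0.095,-0.698,0.17,0,0,0],[-0.095,-0.698,0.17,0,0,0],[-0.095,-0.698,0.17,0,0,0],[-0.095,-0.698,0.17,0,0,0]]}}

```text
time: 8.02
ee_pos: [532.9, -168.4, 291.0]
tcp_rot: [0.754, 0.656, -0.0, -0.0]
wrist_force: [1.6, 0.3, -0.5]
grip_width: 87.7
grasp_force: 0.0
```

Emit:
{"fn": "apply_moves", "kwargs": {"steps": [[-0.01,-0.065,0,0,0,0],[-0.01,-0.065,0,0,0,0],[-0.01,-0.065,0,0,0,0]]}}

```text
time: 8.27
ee_pos: [527.7, -201.3, 291.0]
tcp_rot: [0.756, 0.655, -0.001, 0.0]
wrist_force: [-0.0, 0.2, 0.2]
grip_width: 87.8
grasp_force: 0.0
```

Run:
```python
from h import *
tcp()
for c in("side","side","top"):
    s=snapshot(c); print(c)
    for k in "og":
        try: roller(s,k)
        except Exception as x: print(x)
    for k,v in measure(s).items():
        if k[0]=="y": d=np.array(v[0])-C; print(k,(d@e).round(1),(d@n).round(2),v[1],v[4])
    f=s["frame"]
im=cv2.cvtColor(snapshot("side")["frame"],cv2.COLOR_RGB2BGR); cv2.imwrite("pics/s6.png",cv2.resize(im[150:250,280:380],None,fx=6,fy=6,interpolation=cv2.INTER_CUBIC))
tcp()
```

```text
t 8.27 pos [ 527.7 -201.3  291. ] q [ 7.560e-01  6.545e-01 -6.000e-04  2.000e-04] yaw -0.1436 mat u,v -1.9 -200.8 F [-0.   0.2  0.2]
side
o u 2.1 v 49.8 dyaw 0.009 cost 0.010 n 449
g u -4.3 v -133.0 dyaw 0.020 cost 0.004 n 338
yellow0 68.6 -51.42 -0.1708 26
side
o u 2.0 v 49.6 dyaw 0.004 cost 0.000 n 449
g u -4.6 v -133.1 dyaw 0.021 cost 0.003 n 345
yellow0 69.4 -51.41 -0.1651 25
top
o u 1.9 v 47.9 dyaw -0.002 cost 0.002 n 693
g u -0.1 v -125.0 dyaw -0.005 cost 0.006 n 660
yellow0 5.9 -49.87 -0.1367 163
t 8.47 pos [ 529.8 -196.2  290.8] q [ 7.529e-01  6.581e-01  1.000e-04 -5.000e-04] yaw -0.1342 mat u,v -0.5 -195.5 F [ 0.6 -0.3 -0.1]
```

View pics/s6.png

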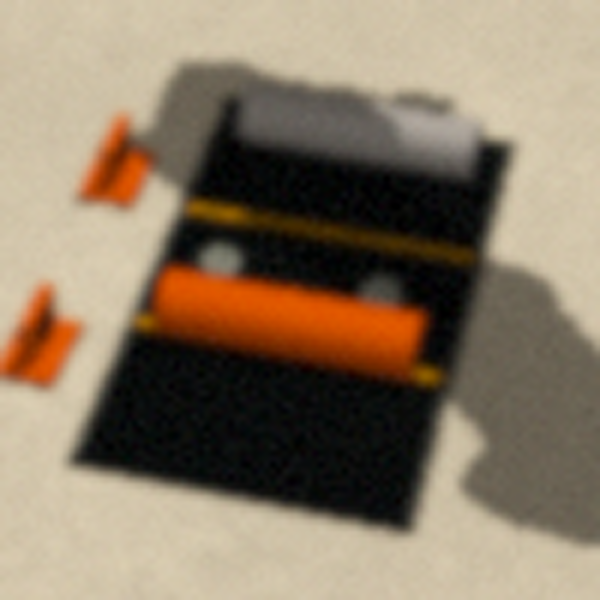

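Emit:
{"fn": "apply_moves", "kwargs": {"steps": [[0,0,-0.08,0,0,0],[0,0,-0.15,0,0,0],[0,0,-0.18,0,0,0],[0,0,-0.19,0,0,0],[0.004,0.03,-0.19,0,0,0],[0.008,0.058,-0.19,0,0,0],[0.008,0.06,-0.19,0,0,0],[0.008,0.06,-0.19,0,0,0]]}}

```text
time: 9.13
ee_pos: [534.4, -166.1, 196.8]
tcp_rot: [0.752, 0.659, 0.001, 0.0]
wrist_force: [0.6, 0.2, -0.1]
grip_width: 87.8
grasp_force: 0.0
```

Run:
```python
from h import *
tcp(); s=snapshot("top"); roller(s,"o"); roller(s,"g")
```

```text
t 9.13 pos [ 534.4 -166.1  196.8] q [7.525e-01 6.586e-01 5.000e-04 3.000e-04] yaw -0.1328 mat u,v -0.1 -165.1 F [ 0.6  0.2 -0.1]
o u 2.5 v 48.3 dyaw -0.005 cost 0.006 n 685
g u 2.3 v -124.7 dyaw -0.022 cost 0.001 n 625
```

Emit:
{"fn": "apply_moves", "kwargs": {"steps": [[0.0016,0.012,0,0,0,-0.003],[0.0027,0.02,0,0,0,-0.003],[0.0035,0.0258,0,0,0,-0.003],[0.0044,0.0317,0,0,0,-0.003],[0.0052,0.0376,0,0,0,-0.003],[0.006,0.0436,0,0,0,-0.003],[0.0068,0.0495,0,0,0,-0.003],[0.0076,0.0555,0,0,0,-0.003],[0.0085,0.0614,0,0,0,-0.003],[0.0093,0.0673,0,0,0,-0.003]]}}

```text
time: 10.02
ee_pos: [538.3, -133.5, 196.1]
tcp_rot: [0.755, 0.656, -0.0, -0.0]
wrist_force: [0.8, 0.5, -0.0]
grip_width: 87.9
grasp_force: 0.1
```

Emit:
{"fn": "apply_moves", "kwargs": {"steps": [[0.0008,0.006,0,0,0,0],[0.0016,0.012,0,0,0,0],[0.0025,0.018,0,0,0,0],[0.0033,0.024,0,0,0,0],[0.0041,0.03,0,0,0,0],[0.0049,0.036,0,0,0,0],[0.0057,0.0415,0,0,0,0],[0.0064,0.0465,0,0,0,0],[0.007,0.051,0,0,0,0],[0.0074,0.054,0,0,0,0]]}}

```text
time: 10.85
ee_pos: [542.1, -106.4, 196.1]
tcp_rot: [0.754, 0.656, 0.0, -0.0]
wrist_force: [0.6, 0.7, -0.4]
grip_width: 88.1
grasp_force: 0.0
```

Run:
```python
from h import *
tcp(); s=snapshot("top"); roller(s,"g"); tcp()
```

```text
t 10.85 pos [ 542.1 -106.4  196.1] q [ 0.7545  0.6563  0.     -0.    ] yaw -0.1389 mat u,v -0.6 -104.9 F [ 0.6  0.7 -0.4]
g u 27.3 v -133.6 dyaw -0.036 cost 0.005 n 537
t 10.90 pos [ 542.1 -106.2  196. ] q [ 7.544e-01  6.564e-01  1.000e-04 -1.000e-04] yaw -0.1386 mat u,v -0.6 -104.7 F [ 0.2 -0.1 -0.6]
```

Emit:
{"fn": "apply_moves", "kwargs": {"steps": [[0.0008,0.006,0,0,0,0.002],[0.0016,0.012,0,0,0,0.002],[0.0025,0.018,0,0,0,0.002],[0.0033,0.024,0,0,0,0.002],[0.0041,0.03,0,0,0,0.002],[0.0048,0.0347,0,0,0,0.002],[0.0053,0.0386,0,0,0,0.002],[0.0058,0.0425,0,0,0,0.002],[0.0062,0.0455,0,0,0,0.002],[0.0065,0.0475,0,0,0,0.002]]}}

```text
time: 11.73
ee_pos: [545.3, -82.8, 196.1]
tcp_rot: [0.754, 0.657, 0.0, -0.0]
wrist_force: [-0.1, 0.5, -0.6]
grip_width: 88.1
grasp_force: 0.0
```

Run:
```python
from h import *
tcp()
```

```text
t 11.73 pos [545.3 -82.8 196.1] q [ 0.7538  0.6571  0.     -0.    ] yaw -0.1369 mat u,v -0.7 -81.1 F [-0.1  0.5 -0.6]
```

Emit:
{"fn": "apply_moves", "kwargs": {"steps": [[-0.01,-0.06,0,0,0,0],[-0.02,-0.13,0,0,0,0],[-0.03,-0.2,0,0,0,0],[-0.035,-0.26,0,0,0,0],[-0.035,-0.26,0,0,0,0],[-0.035,-0.26,0.15,0,0,0],[-0.035,-0.26,0.2,0,0,0],[-0.035,-0.26,0.2,0,0,0]]}}

```text
time: 12.4
ee_pos: [528.7, -214.0, 300.1]
tcp_rot: [0.754, 0.657, 0.001, 0.002]
wrist_force: [1.5, -0.6, -0.2]
grip_width: 88.2
grasp_force: 0.0
```

Run:
```python
from h import *
tcp()
for c in("side","top","top"):
    s=snapshot(c); print(c); roller(s,"o"); roller(s,"g")
im=cv2.cvtColor(s["frame"],cv2.COLOR_RGB2BGR); cv2.imwrite("pics/t7c.png",cv2.resize(im[160:275,270:420],None,fx=5,fy=5,interpolation=cv2.INTER_CUBIC))
```

```text
t 12.40 pos [ 528.7 -214.   300.1] q [0.7543 0.6565 0.0013 0.002 ] yaw -0.1384 mat u,v 0.8 -213.2 F [ 1.5 -0.6 -0.2]
side
o u 1.0 v 50.0 dyaw 0.004 cost 0.010 n 447
g u 10.1 v -52.1 dyaw -0.060 cost 0.005 n 306
top
o u 1.6 v 48.1 dyaw -0.004 cost 0.001 n 692
g u 2.2 v -50.4 dyaw 0.002 cost 0.011 n 658
top
o u 1.3 v 48.0 dyaw 0.001 cost 0.007 n 695
g u 2.8 v -50.5 dyaw 0.014 cost 0.086 n 659
```

View pics/t7c.png

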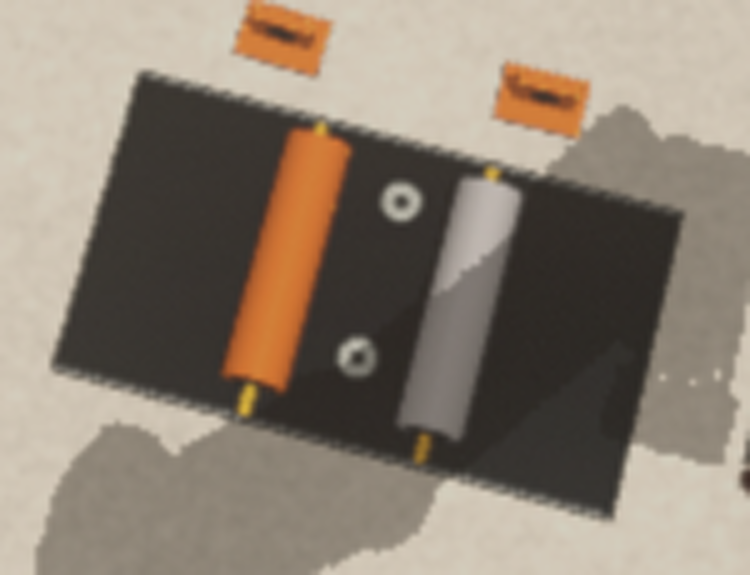

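```bash
python3 -c "
from cell import *
print(close_job())"
```

```text
the job is handed in; nothing more can be done
None
```

The job is handed in: I rolled the orange roller and then the grey one onto their nearest yellow lines, within about 2 mm and 1 mm of centre by the top camera. Neither was lifted, and I saw no sign that the bearings, brackets or anything else moved.

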